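# Close the service cover and hold the recessed reset of the spindle controller

### The job

The metal cover plate on top of the spindle control unit is standing proud on its clips: first press it down until it sits level and flush all round. Then take the slim straight-handled stylus from the wooden tool block, reach its tip down through the small round hole in the cover and hold the recessed reset button fully down; finish while still gripping the stylus and holding the button down. Leave the ball-headed driver and the other things lying about where they are.

Things in the scene. Friction and masses are not known exactly. Their poses are not given: they have to be found in the camera images.
- controller: spindle control unit, fixed black box 220 (x) x 260 (y) x 100 mm high; origin at the centre of its underside, on the desk, z up. In its top face (z = 100 mm) is a pocket 83 (x) x 113 (y) x 8 mm deep, centred at x 0, y +30 mm, where the cover lies. A round knob 22 mm high stands on the top at x -75, y -95 mm.
- cover: loose aluminium plate 80 (x) x 110 (y) x 8 mm, 100 g, in the unit's pocket with 1.5 mm play a side; origin at the centre of its underside, z up; a round 14 mm hole through it at x 0, y +28 mm. It starts 3 to 6 mm proud, uneven, on a friction clip under each corner (each yields at 1.5 N and stays where pushed; 6 N in the middle). Fully down, on the pocket's ledge, its top is flush with the unit's.
- cover_corner0 (a point): point on the top face of the cover plate near a corner, at x -36, y -51 mm of the plate
- cover_corner1 (a point): point on the top face of the cover plate near a corner, at x -36, y 51 mm of the plate
- cover_corner2 (a point): point on the top face of the cover plate near a corner, at x 36, y -51 mm of the plate
- cover_corner3 (a point): point on the top face of the cover plate near a corner, at x 36, y 51 mm of the plate
- aperture (a point): centre of the mouth of the 14 mm hole in the cover plate, on the plate's top face
- button_face (a point): centre of the top face of the recessed reset button, a plain round button 18 mm in diameter inside the unit, straight below the hole; 20 mm below the unit's top when released, 25 mm below when fully pressed
- reset_button (a joint): travel of the reset button in m: 0 released, 0.005 fully down; a spring pushes it back up with 1.5 N at the top and 4.5 N fully down
- tool_block: fixed light-wood block 70 (x) x 160 (y) x 55 mm high; origin at the centre of its underside, on the desk, z up. Two upright 9 mm holes right through it at x 0, y -40 mm and y +40 mm; the stylus stands in one, the driver in the other, and which is which varies.
- stylus: stylus, 50 g, 115 mm long, upright in a hole of the block: steel shank 6 mm thick, 45 mm long, then a straight round aluminium handle 16 mm thick, 70 mm long. Origin at the tip (lower end of the shank), z towards the handle, which runs from z = 45 to 115 mm. Its shoulder (z = 45 mm) rests on the block's top, so the handle stands 55 to 125 mm above the desk.
- driver: bystander: a short driver with a black ball head 30 mm in diameter, standing in the other hole of the tool block, its top 101 mm above the desk; origin at the tip of its shank, 10 mm above the desk
- coupling: bystander: loose stepped steel coupling, 32 mm in diameter, 30 mm high, standing on the top of the control unit; origin at the centre of its underside
- white_box: bystander: loose small white box 50 x 75 x 28 mm lying on the desk near the tool block; origin at the centre of its underside
- scraper: bystander: flat scraper with a black handle lying on the desk beyond the tool block, 180 mm long along its x, blade 75 mm wide, 18 mm high; origin near where blade and handle join, on the desk
There are look-alikes about, which are no part of the job. There is more than one size of the tool_block; the one meant has the size given above.

How it is judged:
By the outcome, as a careful person would: the job done as asked, in the order asked, and still so for the second after the job is handed in, while the arm keeps its last pose, push and grip.
It also fails if it takes over 70 s, if anything falls off the work surface, if the arm or the gripper's body presses on something with over 40 N, if the wrist force passes 120 N, or if a joint passes its speed limit or range.

### The arm

A 7-joint arm with a two-finger parallel gripper is mounted at the origin on the work surface. World frame = base frame: x ahead of the robot, y to its left, z up, the work surface at z = 0. Lengths are in m, angles in rad, forces in N, time in s.
With the tool pointing down it reaches from about 0.4 to 0.85 m from the base axis. Payload 10.4 kg.
Tool frame: the origin (TCP) lies midway between the tips of the shut fingers; the grasp point (between the pads) lies 19 mm behind it (manip.hold_point_z is the distance from the TCP to the grasp point, in m); z points along the fingers, y is the line along which they close (so a half turn about z gives the same grasp; the last joint's range is limited). The gripper opens to 85 mm and grips with 20 to 120 N. Pads are 22 mm wide; open, the fingers measure 114 mm over their backs; the gripper's body (76 mm by 85 mm) begins 54 mm behind the grasp point. The pads swing forward as they close: fully open they stand 13 mm farther back than shut.
Start: joints at [-1.285, 0.332, -0.065, 1.46, 0.022, 1.35, -0.088], TCP at [0.19, 0.595, 0.231] pointing down, gripper open.
Joint ranges: [-2.6, 2.6], [-0.5, 2.12], [-1.47, 1.34], [0.16, 2.42], [-1.27, 4.41], [0.06, 2.06], [-2.6, 2.6]. Speed limits (rad/s): [2.22, 2.22, 2.79, 2.79, 3.14, 3.14, 3.14].

### API

Orientations are given as a unit quaternion [x, y, z, w].
In Python, from workcell import manip, eyes, job gives the robot as it stands.
- The arm moves only by the shell command python3 -m crank 'ROWS' [FORCE]. ROWS is JSON, a list that holds one entry, the list of rows, each a list of 7 numbers: the finger opening in cm, from 0 to 8.54, then the shift along the world's x, y, z in cm, then the turn, a rotation vector about the world's x, y, z in degrees. In form: [[[hand, x, y, z, ax, ay, az], ...]]. A call has 1 to 20 rows; each row shifts and turns the commanded pose from where the row before left it; what a row does not reach is not made up. A row lasts 1/8 s, in which the tool goes at most 62.5 mm and 10.7 degrees, less where a joint would pass 70% of its speed; a pose out of reach is approached as far as the arm can. A call with a gripper value outside its range is refused whole. The fingers move at their own pace and stop on an object; FORCE is the grip in N (left out, the last holds). Time passes only in rows, so rows that do not move let the fingers close. It gives the time, the measured TCP pose, the force, the opening and the grip force at its end, in the units of the state.
- manip.get_obs(): the state, without advancing time (a new reading comes with each control period).
- eyes.camera(name): name is "scene" or "side" or "wrist"; returns (picture, depth): 400x640x3 uint8, red, green, blue; 400x640 float32, m along the optical axis (not along the pixel's ray), 0 where there is no reading.
- eyes.camera_params(name): a dict with "fx", "fy", "cx", "cy" (pixels), "world_from_camera" (4x4, takes a point from camera to world coordinates); the wrist camera has in their place "hand_eye" (4x4, takes a point from camera to tool coordinates, whose origin is the TCP and whose axes are the flange's). Camera axes: x right, y down, z forward; pixel columns grow to the right and rows downward; lengths in m; the calibration is good to about 2 mm. The wrist camera is an equidistant fisheye: a pixel r from the principal point sees the ray r / f radians off the axis. A picture is of the moment at which its call begins: read the wrist's pose just before it. camera_params takes no time and is no camera call.
- job.hand_in(): hands the job in; it is judged then, once.
The state is a dict: "clock": time; "joint_pos": joint angles; "joint_velocities": joint speeds; "tau": joint torques, N m; "position": TCP position; "ee_rot": TCP orientation; "ft_force": force on the tool from outside, world axes, zero at the start; "torque": the same for the moment, N m; "grip_width": opening from 0.0 (shut) to 1.0 (fully open); "grasp_force": force on a finger pad.
Only numpy, scipy, OpenCV 4.12 (cv2) and the standard library are available. Lean on these libraries where they do the work, as an engineer would, in place of code of your own. Each camera call takes 0.05 s, during which the arm holds its last target. There are 200 camera calls.

## Working session

There is one attempt and no reset: what is moved stays moved. The work goes in short steps, Python scripts to look and compute and a shell command to move; the robot and the scene stay as the last step left them, time stands still between calls to the robot, and variables do not carry over. Pictures are saved under pics/ and viewed, at most 10 in all, crops included, and the job is handed in when it is done.

```bash
ls; mkdir -p pics; cat > h.py <<'E'
import numpy as np, cv2, os
from scipy.spatial.transform import Rotation as R
from workcell import manip, eyes, job
def snap(n):
    o=manip.get_obs(); p,d=eyes.camera(n); P=eyes.camera_params(n)
    if n=="wrist":
        T=np.eye(4);T[:3,:3]=R.from_quat(o["ee_rot"]).as_matrix();T[:3,3]=o["position"]
        W=T@np.array(P["hand_eye"])
    else: W=np.array(P["world_from_camera"])
    return p,d,P,W
def ray(P,W,u,v,fish):
    x=(u-P["cx"])/P["fx"];y=(v-P["cy"])/P["fy"]
    if fish:
        r=np.hypot(x,y)+1e-12; c=np.array([x/r*np.sin(r),y/r*np.sin(r),np.cos(r)])
    else: c=np.array([x,y,1.])
    return W[:3,3],W[:3,:3]@c
def onplane(P,W,u,v,z,fish=False):
    o,d=ray(P,W,u,v,fish); return o+d*(z-o[2])/d[2]
def cloud(d,P,W):
    v,u=np.mgrid[:400,:640]
    c=np.stack([(u-P["cx"])/P["fx"]*d,(v-P["cy"])/P["fy"]*d,d],-1)
    return c@W[:3,:3].T+W[:3,3]
def meet(r1,r2):
    (a,d),(b,e)=r1,r2; A=np.stack([d,-e],1); s=np.linalg.lstsq(A,b-a,rcond=None)[0]
    p,q=a+s[0]*d,b+s[1]*e; return (p+q)/2,np.linalg.norm(p-q)
def save(n,p): cv2.imwrite("pics/"+n,cv2.cvtColor(p,cv2.COLOR_RGB2BGR))
E
python3 - <<'E'
from h import *
for n in("scene","side","wrist"):
    p,d,P,W=snap(n); save(n+"0.png",p); np.savez(n+"0.npz",p=p,d=d,W=W)
    print(n,P["fx"],P["cx"],P["cy"],W.round(3).tolist(),(d>0).mean())
print(manip.hold_point_z,manip.get_obs())
E
```

```text
pics
scene 395.8690333332675 317.3672459174277 191.14663208573646 [[0.884, 0.332, -0.33, 0.785], [0.468, -0.596, 0.653, -0.57], [0.02, -0.731, -0.682, 0.755], [0.0, 0.0, 0.0, 1.0]] 0.99600390625
side 429.2988638139963 318.39430093968593 198.47408120654288 [[0.807, -0.375, 0.457, -0.037], [-0.591, -0.501, 0.632, -0.623], [-0.008, -0.78, -0.626, 0.795], [0.0, 0.0, 0.0, 1.0]] 0.99606640625
wrist 309.70691628693146 318.0166363708884 199.10658018121586 [[0.304, 0.909, 0.286, 0.116], [0.953, -0.29, -0.092, 0.618], [-0.001, 0.3, -0.954, 0.373], [0.0, 0.0, 0.0, 1.0]] 0.9957421875
0.0187 {'clock': 0.15, 'joint_pos': array([-1.28455771,  0.33272411, -0.06470185,  1.46074284,  0.02162793,
        1.34986007, -0.08851677]), 'joint_velocities': array([-0.0005247 , -0.00236929, -0.00030901, -0.00243113, -0.00027335,
        0.00117786,  0.00082855]), 'tau': array([ 9.67852247e-04, -6.25830746e+01,  4.91017930e-02, -3.91847849e+01,
        1.61695975e-02,  7.55497342e-03,  1.68371633e-05]), 'position': array([0.18989534, 0.59517199, 0.23070297]), 'ee_rot': array([ 1.53802414e-01,  9.88101487e-01, -5.17101443e-04, -4.53892845e-05]), 'ft_force': array([-0.67291103, -1.16598135, -0.32100693]), 'torque': array([-0.03102876,  0.04197413, -0.01262049]), 'grasp_force': 0.0, 'grip_width': 0.9990850230272409}
```

View pics/scene0.png

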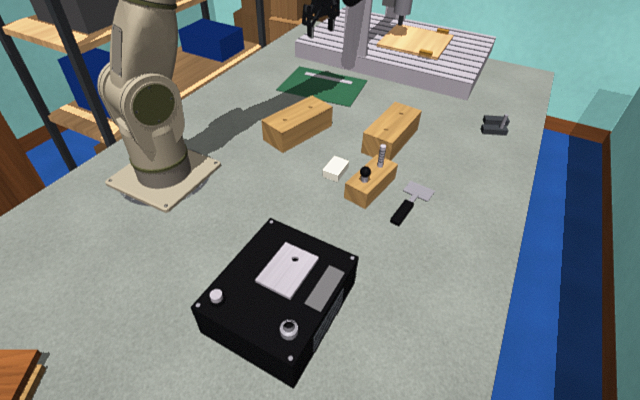

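View pics/side0.png

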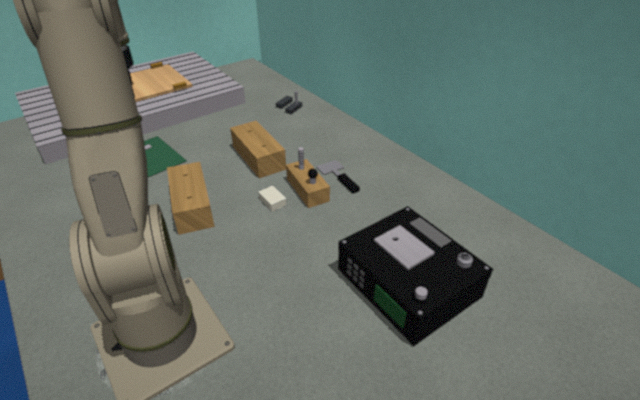

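Scene view: the unit's cover is at (288,270) with its hole at (295,259), the coupling at (289,327) and the knob at (216,296). The small block is at (371,183), with the stylus at (382,153) and the ball driver at (365,173).

Things that could be mistaken:
- **Blocks:** the larger empty ones at (297,125) and (392,128).
- **Cover:** the grey label at (324,288).
- **Stylus:** the ball driver at (365,173) and the thing at (495,125).

By the description I choose the small block, the straight handle at (382,153) and the pale plate with the hole.

```bash
python3 - <<'E'
from h import *
S={}
for n,box,bb in(("scene",(245,230,330,310),(340,130,440,220)),("side",(365,215,445,280),(275,135,335,212))):
    z=np.load(n+"0.npz");p,d,W=z["p"],z["d"],z["W"];P=eyes.camera_params(n);C=cloud(d,P,W)
    g=p.min(2).astype(int); x0,y0,x1,y1=box
    m=np.zeros((400,640),np.uint8); m[y0:y1,x0:x1]=(g[y0:y1,x0:x1]>150)*255
    cs,_=cv2.findContours(m,cv2.RETR_CCOMP,cv2.CHAIN_APPROX_NONE)
    c=max(cs,key=cv2.contourArea); r=cv2.approxPolyDP(cv2.convexHull(c),4,True)[:,0]
    holes=[k for k in cs if 8<cv2.contourArea(k)<300 and cv2.pointPolygonTest(c,tuple(map(float,k[0,0])),False)>0]
    print(n,"cover",r.tolist(),"holes",[ (k[:,0].mean(0).round(1).tolist(),cv2.contourArea(k)) for k in holes])
    print(" pts depth",[C[v,u].round(3).tolist() for u,v in r]); print(" onplane .104",[onplane(P,W,u,v,.104).round(4).tolist() for u,v in r])
    if holes:
        u,v=holes[0][:,0].mean(0); S[n]=ray(P,W,u,v,False); print(" hole",onplane(P,W,u,v,.104).round(4))
    # tool region: points by height
    x0,y0,x1,y1=bb; Q=C[y0:y1,x0:x1].reshape(-1,3)
    t=Q[(Q[:,2]>.05)&(Q[:,2]<.06)]; rr=cv2.minAreaRect((t[:,:2]*1000).astype(np.float32)); print(" block top",rr,np.median(t[:,2]))
    hi=Q[(Q[:,2]>.107)&(Q[:,2]<.2)]; print(" stylus hi",len(hi),hi.mean(0),hi.min(0),hi.max(0))
    mid=Q[(Q[:,2]>.072)&(Q[:,2]<.2)]; print(" mid",mid.min(0),mid.max(0))
    # unit top
    A=C.reshape(-1,3);A=A[(abs(A[:,2]-.1)<.006)&(np.hypot(*(A[:,:2]-C[270 if n=="scene" else 245,288 if n=="scene" else 405,:2]).T)<.25)]
    print(" unit top",cv2.minAreaRect((A[:,:2]*1000).astype(np.float32)))
if len(S)==2: print("meet hole",meet(S["scene"],S["side"]))
z=np.load("scene0.npz")["p"][140:210,335:435]; z2=np.load("side0.npz")["p"][135:215,265:365]
save("crop.png",np.vstack([cv2.resize(z,(500,300),interpolation=2),cv2.resize(z2[:60],(500,300),interpolation=2)]))
E
```

```text
scene cover [[317, 257], [289, 297], [256, 280], [285, 242]] holes [([294.4, 258.8], 35.5)]
 pts depth [[0.562, -0.123, 0.104], [0.56, -0.231, 0.105], [0.483, -0.227, 0.101], [0.483, -0.118, 0.1]]
 onplane .104 [[0.562, -0.1229, 0.104], [0.5596, -0.2303, 0.104], [0.4844, -0.2287, 0.104], [0.4842, -0.1207, 0.104]]
 hole [ 0.5237 -0.1491  0.104 ]
 block top ((527.8736572265625, 315.03338623046875), (121.83477020263672, 336.057373046875), 8.911368370056152) 0.054080753951384786
 stylus hi 43 [0.5511595  0.27163167 0.1185948 ] [0.5423721  0.26594494 0.10859007] [0.55790938 0.28227284 0.12593541]
 mid [0.4548539  0.17996026 0.07200953] [0.55887648 0.44865867 0.12593541]
 unit top ((521.9226684570312, -205.0885009765625), (262.1049499511719, 221.94061279296875), 88.73939514160156)
side cover [[376, 239], [400, 227], [431, 252], [407, 265]] holes [([417.1, 253.7], 10.5), ([395.0, 238.8], 54.0)]
 pts depth [[0.484, -0.126, 0.107], [0.559, -0.127, 0.104], [0.554, -0.228, 0.106], [0.484, -0.224, 0.105]]
 onplane .104 [[0.4859, -0.1239, 0.104], [0.5589, -0.1276, 0.104], [0.5559, -0.2275, 0.104], [0.4854, -0.2232, 0.104]]
 hole [ 0.5273 -0.2128  0.104 ]
 block top ((543.4752197265625, 260.9323425292969), (216.90872192382812, 81.10499572753906), 84.09842681884766) 0.055319840670457476
 stylus hi 43 [0.54698465 0.27168951 0.11950233] [0.53930615 0.26376613 0.10821772] [0.55666955 0.28154766 0.12892183]
 mid [0.51574951 0.17972417 0.07203678] [0.55666955 0.42983449 0.12892183]
 unit top ((521.9502563476562, -205.45460510253906), (263.7362976074219, 223.69631958007812), 88.80097961425781)
meet hole (array([ 0.5322531 , -0.18717949,  0.11343836]), np.float64(0.05372958777595847))
```

View pics/crop.png

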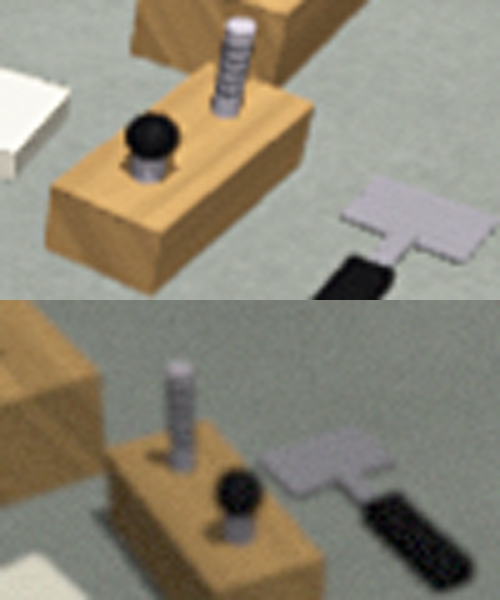

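The crop confirms it. The straight ribbed handle (crop 235,65) is the stylus, and the black ball (150,137) is the driver. Cover centre is about (0.523,-0.176), stylus about (0.549,0.272), and heights agree with the text. Now moving above the cover with the fingers shutting.

```bash
python3 -m crank '[[[0,2.1,-4.8,0,0,0,0],[0,2.1,-4.8,0,0,0,0],[0,2.1,-4.8,0,0,0,0],[0,2.1,-4.8,0,0,0,0],[0,2.1,-4.8,0,0,0,0],[0,2.1,-4.8,0,0,0,0],[0,2.1,-4.8,0,0,0,0],[0,2.1,-4.8,0,0,0,0],[0,2.1,-4.8,0,0,0,0],[0,2.1,-4.8,0,0,0,0],[0,2.1,-4.8,0,0,0,0],[0,2.1,-4.8,0,0,0,0],[0,2.1,-4.8,0,0,0,0],[0,2.1,-4.8,0,0,0,0],[0,2.1,-4.8,0,0,0,0],[0,1.8,-5.1,0,0,0,0],[0,0,0,0,0,0,0],[0,0,0,0,0,0,0]]]'
python3 - <<'E'
from h import *
p,d,P,W=snap("wrist"); save("w1.png",p); np.savez("w1.npz",p=p,d=d,W=W); print(manip.get_obs()["ft_force"])
E
```

```text
clock: 2.4
position: [0.5227, -0.1751, 0.2309]
ee_rot: [0.154, 0.988, 0.0, -0.0]
ft_force: [-0.4, 0.6, -0.2]
grip_width: 0.0
grasp_force: 0.0
[ 0.23603738  0.55599073 -0.99760341]
```

View pics/w1.png

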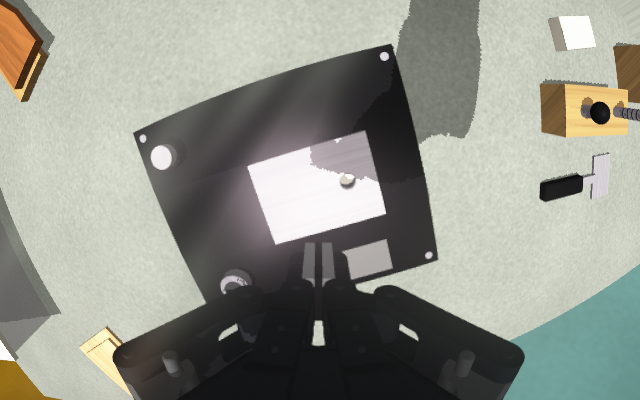

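The wrist view shows the plate with corners at (248,166), (366,131), (386,213) and (275,244), and the hole at (347,180). The stylus and driver are still in the block at the right.

```bash
python3 - <<'E'
from h import *
z=np.load("w1.npz");W=z["W"];P=eyes.camera_params("wrist")
c=np.array([onplane(P,W,u,v,.104,True) for u,v in((248,166),(366,131),(386,213),(275,244))])
print(c.round(4).tolist(),c.mean(0)); print("hole",onplane(P,W,347,180,.104,True))
h=ray(P,W,347,180,True)
for n,u,v in(("scene",294.4,258.8),("side",395,238.8)):
    q=eyes.camera_params(n);Wc=np.array(q["world_from_camera"])
    print(n,meet(h,ray(q,Wc,u,v,False)),onplane(q,Wc,u,v,.104))
E
```

```text
[[0.481, -0.2282, 0.104], [0.4833, -0.1189, 0.104], [0.5623, -0.121, 0.104], [0.5606, -0.2312, 0.104]] [ 0.52178543 -0.17482086  0.104     ]
hole [ 0.52063775 -0.14744551  0.104     ]
scene (array([ 0.52199165, -0.14703229,  0.10021863]), np.float64(0.0009732422458659905)) [ 0.52380109 -0.1490747   0.104     ]
side (array([ 0.52176857, -0.14796795,  0.10246143]), np.float64(0.0017817846438344517)) [ 0.52134181 -0.14945692  0.104     ]
```

```bash
python3 -m crank '[[[0,0,0,-4,0,0,0],[0,0,0,-4,0,0,0],[0,0,0,-2.5,0,0,0],[0,0,0,-1,0,0,0],[0,0,0,-0.4,0,0,0],[0,0,0,0,0,0,0]]]'
```

```text
clock: 3.2
position: [0.5234, -0.1753, 0.1131]
ee_rot: [0.154, 0.988, 0.0, 0.001]
ft_force: [0.1, -0.2, 1.0]
grip_width: -0.003
grasp_force: 0.0
```

```bash
python3 -m crank '[[[0,0,0,-0.4,0,0,0],[0,0,0,-0.2,0,0,0],[0,0,0,-0.2,0,0,0],[0,0,0,-0.2,0,0,0],[0,0,0,0,0,0,0]]]'; python3 -m crank '[[[0,0,0,-0.2,0,0,0],[0,0,0,0,0,0,0]]]';python3 -m crank '[[[0,0,0,-0.2,0,0,0],[0,0,0,0,0,0,0]]]'
```

```text
clock: 3.82
position: [0.5231, -0.1756, 0.1024]
ee_rot: [0.154, 0.988, 0.0, 0.0]
ft_force: [0.5, 0.2, 1.2]
grip_width: 0.001
grasp_force: 0.6
clock: 4.08
position: [0.5231, -0.1757, 0.1004]
ee_rot: [0.154, 0.988, -0.0, 0.0]
ft_force: [-0.5, -1.0, 1.4]
grip_width: -0.0
grasp_force: 1.1
clock: 4.32
position: [0.5232, -0.1757, 0.1001]
ee_rot: [0.154, 0.988, 0.001, 0.0]
ft_force: [-9.7, 3.0, 25.3]
grip_width: 0.0
grasp_force: 12.6
```

```bash
python3 -m crank '[[[0,0,0,1.2,0,0,0],[0,2.5,-3.5,0,0,0,0],[0,0,0,-0.8,0,0,0],[0,0,0,-0.3,0,0,0],[0,0,0,0,0,0,0]]]'; python3 -m crank '[[[0,0,0,1.1,0,0,0],[0,0,3.5,0,0,0,0],[0,0,3.5,0,0,0,0],[0,0,0,-0.8,0,0,0],[0,0,0,-0.3,0,0,0],[0,0,0,0,0,0,0]]]';python3 -m crank '[[[0,0,0,1.1,0,0,0],[0,-5,0,0,0,0,0],[0,0,0,0,0,0,0],[0,0,0,-0.8,0,0,0],[0,0,0,-0.3,0,0,0],[0,0,0,0,0,0,0]]]';python3 -m crank '[[[0,0,0,1.1,0,0,0],[0,0,-3.5,0,0,0,0],[0,0,-3.5,0,0,0,0],[0,0,0,-0.8,0,0,0],[0,0,0,-0.3,0,0,0],[0,0,0,0,0,0,0]]]'
```

```text
clock: 4.95
position: [0.5477, -0.2114, 0.1002]
ee_rot: [0.154, 0.988, -0.001, 0.0]
ft_force: [-2.3, -3.4, 9.1]
grip_width: 0.004
grasp_force: 4.4
clock: 5.7
position: [0.5482, -0.1399, 0.1002]
ee_rot: [0.154, 0.988, 0.001, 0.0]
ft_force: [-1.8, 5.6, 7.5]
grip_width: -0.001
grasp_force: 4.4
clock: 6.45
position: [0.4984, -0.1407, 0.1001]
ee_rot: [0.154, 0.988, 0.0, -0.0]
ft_force: [-7.4, 2.2, 16.5]
grip_width: -0.005
grasp_force: 8.4
clock: 7.2
position: [0.4979, -0.2114, 0.1002]
ee_rot: [0.154, 0.988, -0.001, -0.0]
ft_force: [-6.2, -4.8, 11.4]
grip_width: 0.0
grasp_force: 6.0
```

All four corners bottom at z ≈ 0.100, so the plate is flush. Next I lift and find the hole from two wrist positions.

```bash
cat > hole.py <<'E'
from h import *
import sys
p,d,P,W=snap("wrist")
def proj(X):
    c=np.linalg.inv(W)@np.r_[X,1]; r=np.hypot(c[0],c[1]); t=np.arctan2(r,c[2]); return P["cx"]+P["fx"]*t*c[0]/r,P["cy"]+P["fy"]*t*c[1]/r
u,v=map(int,proj([.522,-.1475,.1])); c=p[v-40:v+40,u-40:u+40]
save("hole%s.png"%sys.argv[1],cv2.resize(c,(560,560),interpolation=2)); print(u-40,v-40); np.savez("hole%s.npz"%sys.argv[1],p=p,W=W)
E
python3 -m crank '[[[0,0,0,2,0,0,0],[0,0,1,4,0,0,0],[0,0,1,4,0,0,0],[0,0,0,0,0,0,0],[0,0,0,0,0,0,0]]]'; python3 hole.py 1; python3 -m crank '[[[0,-4,6,-2,0,0,0],[0,0,0,-2,0,0,0],[0,0,0,0,0,0,0],[0,0,0,0,0,0,0]]]'; python3 hole.py 2
python3 -c "
import cv2,numpy as np
cv2.imwrite('pics/holes.png',np.hstack([cv2.resize(cv2.imread('pics/hole%d.png'%i),(400,400)) for i in(1,2)]))"
```

```text
clock: 7.82
position: [0.498, -0.1896, 0.1987]
ee_rot: [0.153, 0.988, 0.0, -0.0]
ft_force: [-0.4, 0.0, -1.1]
grip_width: -0.003
grasp_force: 0.0
334 172
clock: 8.38
position: [0.4647, -0.1412, 0.1628]
ee_rot: [0.154, 0.988, -0.0, -0.0]
ft_force: [0.2, -0.6, 0.2]
grip_width: -0.003
grasp_force: 0.0
293 243
```

View pics/holes.png

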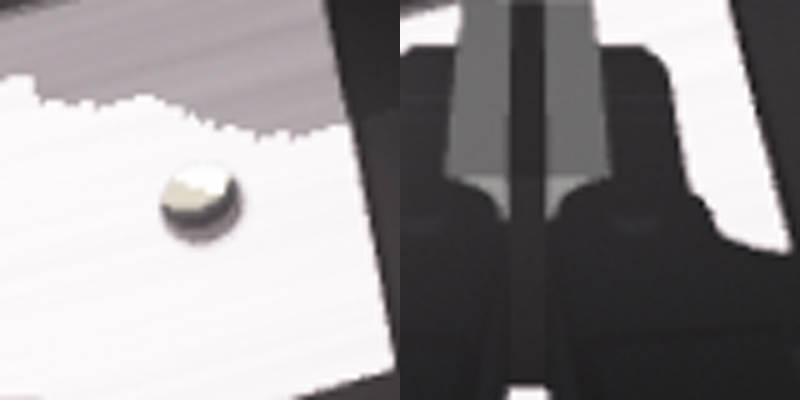

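View 1 shows the hole at pixel (374.4,212.6). In view 2 the fingers hide it, so I'll take another view from farther ahead.

```bash
python3 -m crank '[[[0,3,-4,4,0,0,0],[0,4,-3,2,0,0,0],[0,0,0,0,0,0,0],[0,0,0,0,0,0,0]]]'; python3 - <<'E'
from h import *
P=eyes.camera_params("wrist")
p,d,_,W2=snap("wrist"); np.savez("w3.npz",p=p,W=W2)
def proj(W,X):
    c=np.linalg.inv(W)@np.r_[X,1]; r=np.hypot(c[0],c[1]); t=np.arctan2(r,c[2]); return P["cx"]+P["fx"]*t*c[0]/r,P["cy"]+P["fy"]*t*c[1]/r
W1=np.load("hole1.npz")["W"]; h1=onplane(P,W1,374.4,212.6,.1,True); print("v1",h1)
def find(p,u,v):
    u,v=int(u),int(v); g=cv2.cvtColor(p,cv2.COLOR_RGB2HSV)[v-16:v+17,u-16:u+17]
    s=g[...,1].astype(int); val=g[...,2]; m=(((val<225)|(s>25)).astype(np.uint8))*255
    cs,_=cv2.findContours(m,cv2.RETR_EXTERNAL,cv2.CHAIN_APPROX_NONE)
    return [(np.array(cv2.minEnclosingCircle(k)[0])+[u-16,v-16],cv2.minEnclosingCircle(k)[1]) for k in cs if cv2.contourArea(k)>20]
print(find(np.load("hole1.npz")["p"],374,212)); u,v=proj(W2,h1); f=find(p,u,v); print(u,v,f)
c=p[int(v)-40:int(v)+40,int(u)-40:int(u)+40]; save("h3.png",cv2.resize(c,(400,400),interpolation=2)); print(int(u)-40,int(v)-40)
for q,r in f: print(onplane(P,W2,*q,.1,True), meet(ray(P,W1,374.4,212.6,True),ray(P,W2,*q,True)))
E
```

```text
clock: 8.93
position: [0.5334, -0.21, 0.2213]
ee_rot: [0.154, 0.988, -0.0, -0.001]
ft_force: [-0.7, 0.6, -0.4]
grip_width: 0.0
grasp_force: 0.0
v1 [ 0.52228314 -0.14806717  0.1       ]
[(array([374., 213.]), 8.602425575256348)]
382.0106294916682 160.71014031568785 [(array([382., 160.]), 22.62751579284668)]
342 120
[ 0.52166914 -0.14791091  0.1       ] (array([ 0.52090265, -0.1483653 ,  0.10335639]), np.float64(8.458945441395347e-05))
```

View pics/h3.png

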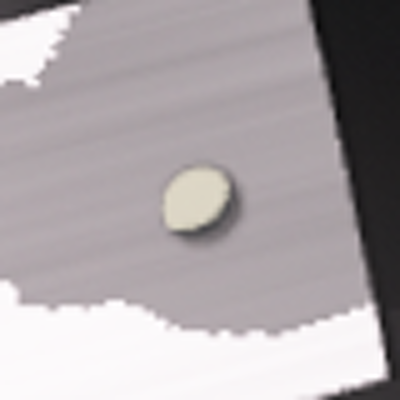

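The hole centre at crop (201,200) gives (0.522,-0.148) from both views. Now to the stylus, opening the fingers part way.

```bash
cat > sty.py <<'E'
from h import *
import sys
p,d,P,W=snap("wrist"); np.savez("s%s.npz"%sys.argv[1],p=p,W=W)
save("s%s.png"%sys.argv[1],p)
E
python3 -m crank '[[[5,0.5,5,0.5,0,0,0],[5,0.3,5,0.3,0,0,0],[5,0.3,5,0,0,0,0],[5,0.3,5,0,0,0,0],[5,0.2,5,0,0,0,0],[5,0,5,0,0,0,0],[5,0,5,0,0,0,0],[5,0,5,0,0,0,0],[5,0,2,0,0,0,0],[5,0,0,0,0,0,0],[5,0,0,0,0,0,0]]]'; python3 sty.py 1; python3 -m crank '[[[5,1,5,0,0,0,0],[5,1,5,0,0,0,0],[5,0,2,0,0,0,0],[5,0,0,0,0,0,0],[5,0,0,0,0,0,0]]]'; python3 sty.py 2
python3 -c "
import cv2,numpy as np
cv2.imwrite('pics/ss.png',cv2.resize(np.vstack([cv2.imread('pics/s%d.png'%i)[:300] for i in(1,2)]),(640,600)))"
```

```text
clock: 10.35
position: [0.55, 0.2083, 0.23]
ee_rot: [0.155, 0.988, -0.0, 0.0]
ft_force: [-0.9, 0.1, 0.5]
grip_width: 0.581
grasp_force: 0.0
clock: 11.02
position: [0.5706, 0.3278, 0.2301]
ee_rot: [0.155, 0.988, -0.0, 0.0]
ft_force: [-0.2, -0.0, 0.3]
grip_width: 0.588
grasp_force: 0.0
```

View pics/ss.png

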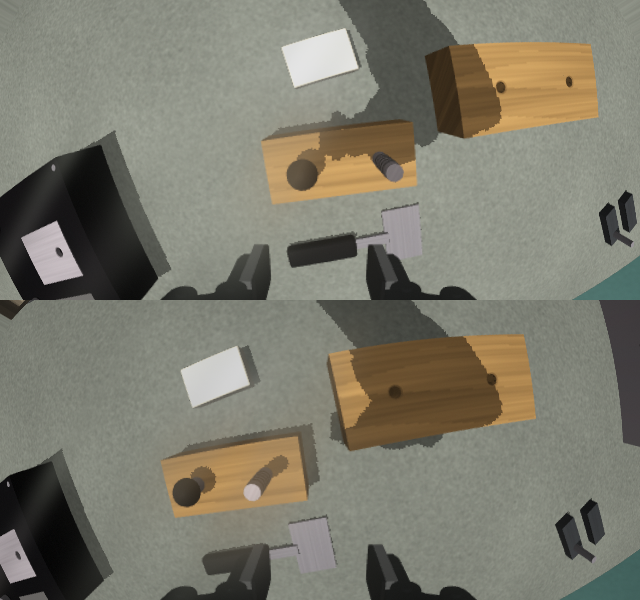

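View 1: the stylus top is at (394,173) and the ball at (302,175). View 2: the stylus top is at (252,192) and the ball at (186,192). The small block is under both.

```bash
python3 - <<'E'
from h import *
P=eyes.camera_params("wrist"); W1=np.load("s1.npz")["W"];W2=np.load("s2.npz")["W"]
print("stylus top",meet(ray(P,W1,394,173,True),ray(P,W2,252,192,True)),onplane(P,W1,394,173,.125,True),onplane(P,W2,252,192,.125,True))
print("ball",meet(ray(P,W1,302,175,True),ray(P,W2,186,192,True)))
for a,b in(((417,185),(308,196)),((272,204),(175,217)),((411,121),(298,136))): print("block",meet(ray(P,W1,*a,True),ray(P,W2,*b,True)))
print("foot v1",onplane(P,W1,377,157,.055,True))
E
```

```text
stylus top (array([0.54879095, 0.27544093, 0.12297983]), np.float64(0.0002652063040656855)) [0.54834001 0.27506938 0.125     ] [0.54823947 0.27608648 0.125     ]
ball (array([0.53454   , 0.19700972, 0.08624309]), np.float64(0.0006291716887784568))
block (array([0.58863233, 0.31039769, 0.0516599 ]), np.float64(0.0038754210748212325))
block (array([0.56216324, 0.15117465, 0.05273041]), np.float64(0.00022713513101839755))
block (array([0.52137283, 0.32125392, 0.04924504]), np.float64(0.0012663077710522127))
foot v1 [0.54654856 0.27407113 0.055     ]
```

```bash
python3 -m crank '[[[5,-2.2,-5.2,0,0,0,0],[5,0,0,0,0,0,0],[5,0,0,-4,0,0,0],[5,0,0,-4,0,0,0],[5,0,0,-4,0,0,0],[5,0,0,-2.2,0,0,0],[5,0,0,0,0,0,0]]]' 60
```

```text
clock: 11.95
position: [0.5472, 0.2772, 0.0866]
ee_rot: [0.154, 0.988, -0.001, -0.001]
ft_force: [-0.1, 0.1, 1.2]
grip_width: 0.582
grasp_force: 0.0
```

```bash
python3 -m crank '[[[5,0.1,-0.2,0,0,0,0],[0,0,0,0,0,0,0],[0,0,0,0,0,0,0],[0,0,0,0,0,0,0],[0,0,0,0,0,0,0],[0,0,0,0,0,0,0]]]' 60
```

```text
clock: 12.7
position: [0.5493, 0.2768, 0.0885]
ee_rot: [0.154, 0.988, 0.0, 0.0]
ft_force: [-1.1, -1.3, 6.3]
grip_width: 0.168
grasp_force: 58.4
```

```bash
python3 -m crank '[[[0,0,0,1,0,0,0],[0,0,0,3,0,0,0],[0,0,0,5,0,0,0],[0,0,0,3,0,0,0],[0,0,0,0,0,0,0],[0,0,0,0,0,0,0]]]'; python3 sty.py 3; python3 - <<'E'
from h import *
for n,c in(("scene",(340,100,440,220)),("side",(265,110,365,220))):
    p,d,P,W=snap(n); C=cloud(d,P,W); save(n+"9.png",p)
    o=manip.get_obs()["position"]; m=(np.hypot(C[...,0]-o[0],C[...,1]-o[1])<.03)&(C[...,2]<o[2]+.0)&(C[...,2]>.07)
    Q=C[m]
    for a in np.arange(.1,.21,.01):
        k=Q[(Q[:,2]>=a)&(Q[:,2]<a+.01)]
        if len(k): print(n,a.round(2),len(k),k.mean(0).round(4))
E
python3 -c "
import cv2,numpy as np
a=cv2.imread('pics/scene9.png')[40:220,310:470];b=cv2.imread('pics/side9.png')[40:220,240:400]
cv2.imwrite('pics/held.png',cv2.resize(np.hstack([a,b]),None,fx=2.5,fy=2.5))"
```

```text
clock: 13.45
position: [0.5483, 0.2765, 0.207]
ee_rot: [0.154, 0.988, -0.0, -0.0]
ft_force: [0.5, 0.1, -0.6]
grip_width: 0.169
grasp_force: 58.5
scene 0.12 1 [0.5499 0.2755 0.1265]
scene 0.13 9 [0.5497 0.2749 0.1337]
scene 0.14 7 [0.5489 0.2741 0.1456]
scene 0.15 7 [0.5502 0.2733 0.1553]
scene 0.16 6 [0.5493 0.2738 0.1643]
scene 0.17 14 [0.5509 0.2698 0.1762]
scene 0.18 21 [0.5503 0.2705 0.1851]
scene 0.19 22 [0.5513 0.2702 0.1953]
scene 0.2 7 [0.5547 0.2715 0.2039]
side 0.12 1 [0.5521 0.2763 0.1275]
side 0.13 7 [0.5471 0.2737 0.1351]
side 0.14 7 [0.5461 0.2737 0.1455]
side 0.15 4 [0.5461 0.2735 0.1547]
side 0.16 7 [0.5458 0.2729 0.164 ]
side 0.17 12 [0.5458 0.2709 0.1763]
side 0.18 20 [0.5455 0.2713 0.1847]
side 0.19 18 [0.5463 0.2701 0.1954]
side 0.2 5 [0.5438 0.2697 0.202 ]
```

View pics/held.png

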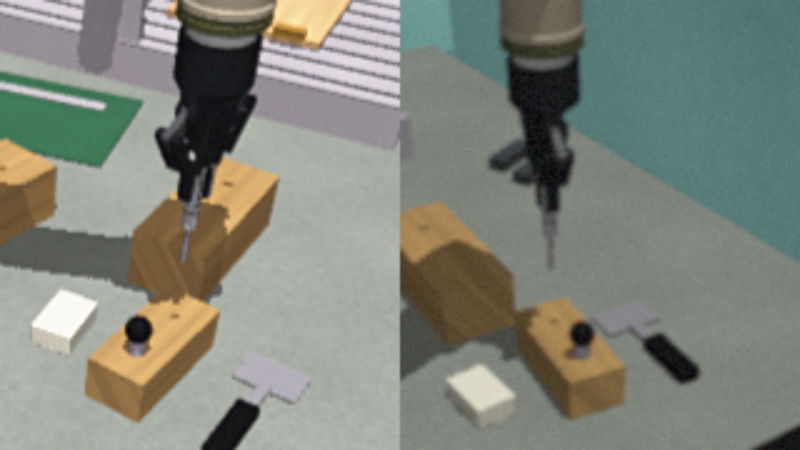

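The stylus is held upright (tip at about (190,262) in the left half), and the driver is still in its block. Tip lies straight below the TCP, about 78 mm lower. Carrying it over the hole.

```bash
python3 -m crank '[[[0,0,-2,1,0,0,0],[0,-0.2,-4.5,0,0,0,0],[0,-0.3,-4.5,0,0,0,0],[0,-0.3,-4.5,0,0,0,0],[0,-0.3,-4.5,0,0,0,0],[0,-0.3,-4.5,0,0,0,0],[0,-0.3,-4.5,0,0,0,0],[0,-0.3,-4.5,0,0,0,0],[0,-0.3,-4.5,0,0,0,0],[0,-0.3,-3.5,0,0,0,0],[0,0,-1,0,0,0,0],[0,0,0,-1,0,0,0],[0,0,0,-1,0,0,0],[0,0,0,0,0,0,0],[0,0,0,0,0,0,0]]]' 80
python3 - <<'E'
from h import *
o=manip.get_obs()["position"];print(o)
for n in("scene","side"):
    p,d,P,W=snap(n); C=cloud(d,P,W)
    m=(np.hypot(C[...,0]-o[0],C[...,1]-o[1])<.02)
    for a in np.arange(.108,.2,.012):
        k=C[m&(C[...,2]>=a)&(C[...,2]<a+.012)]
        if len(k): print(n,a.round(3),len(k),k.mean(0).round(4))
    cv2.imwrite("pics/%s_t.png"%n,cv2.resize(cv2.cvtColor(p[190:290,250:350] if n=="scene" else p[170:270,345:445],4),(400,400),interpolation=2))
cv2.imwrite("pics/tip.png",np.hstack([cv2.imread("pics/%s_t.png"%n) for n in("scene","side")]))
E
```

```text
clock: 15.48
position: [0.523, -0.1478, 0.1977]
ee_rot: [0.153, 0.988, 0.0, -0.0]
ft_force: [-0.4, -0.1, 0.4]
grip_width: 0.166
grasp_force: 78.0
[ 0.52295981 -0.14782879  0.19765405]
scene 0.108 1 [ 0.5214 -0.1499  0.1191]
scene 0.12 11 [ 0.5242 -0.1502  0.1264]
scene 0.132 12 [ 0.5242 -0.15    0.1384]
scene 0.144 12 [ 0.5247 -0.1503  0.1513]
scene 0.156 12 [ 0.5268 -0.1524  0.1659]
scene 0.168 34 [ 0.5262 -0.1529  0.1738]
scene 0.18 30 [ 0.5277 -0.1523  0.1852]
scene 0.192 35 [ 0.531  -0.1505  0.1992]
side 0.12 9 [ 0.5214 -0.1499  0.1247]
side 0.132 12 [ 0.5215 -0.1498  0.1381]
side 0.144 10 [ 0.5218 -0.1501  0.1503]
side 0.156 10 [ 0.5193 -0.1516  0.1634]
side 0.168 32 [ 0.5187 -0.1526  0.174 ]
side 0.18 29 [ 0.5186 -0.1526  0.1857]
side 0.192 26 [ 0.5159 -0.1492  0.1991]
```

View pics/tip.png

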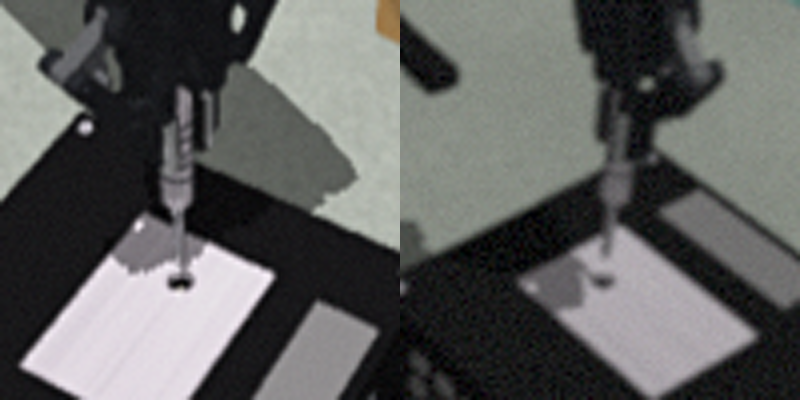

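The tip stands right above the hole in both views. I shift 1 mm in x and go in.

```bash
python3 -m crank '[[[0,-0.1,0,-1,0,0,0],[0,0,0,-1,0,0,0],[0,0,0,-1,0,0,0],[0,0,0,0,0,0,0],[0,0,0,0,0,0,0]]]'; python3 -m crank '[[[0,0,0,-0.5,0,0,0],[0,0,0,-0.4,0,0,0],[0,0,0,0,0,0,0],[0,0,0,0,0,0,0]]]'; python3 -m crank '[[[0,0,0,-0.3,0,0,0],[0,0,0,0,0,0,0],[0,0,0,0,0,0,0]]]'
```

```text
clock: 16.2
position: [0.5219, -0.1486, 0.1678]
ee_rot: [0.154, 0.988, -0.0, 0.0]
ft_force: [0.2, -1.1, 0.5]
grip_width: 0.166
grasp_force: 78.0
clock: 16.7
position: [0.5218, -0.1485, 0.1587]
ee_rot: [0.154, 0.988, 0.0, -0.0]
ft_force: [0.7, 0.2, -0.6]
grip_width: 0.168
grasp_force: 78.0
clock: 17.08
position: [0.5219, -0.1485, 0.1558]
ee_rot: [0.154, 0.988, 0.0, 0.0]
ft_force: [-0.4, 0.0, 2.1]
grip_width: 0.164
grasp_force: 78.0
```

```bash
python3 -m crank '[[[0,0,0,-0.2,0,0,0],[0,0,0,0,0,0,0],[0,0,0,0,0,0,0]]]'; python3 -m crank '[[[0,0,0,-0.1,0,0,0],[0,0,0,0,0,0,0],[0,0,0,0,0,0,0]]]';  python3 -m crank '[[[0,0,0,-0.1,0,0,0],[0,0,0,0,0,0,0],[0,0,0,0,0,0,0]]]'
```

```text
clock: 17.45
position: [0.5219, -0.1485, 0.1538]
ee_rot: [0.154, 0.988, 0.0, 0.0]
ft_force: [-0.4, -0.0, 4.1]
grip_width: 0.162
grasp_force: 78.1
clock: 17.82
position: [0.5222, -0.1486, 0.1533]
ee_rot: [0.154, 0.988, 0.0, 0.0]
ft_force: [-1.1, 0.7, 9.1]
grip_width: 0.164
grasp_force: 78.8
clock: 18.2
position: [0.5225, -0.1487, 0.153]
ee_rot: [0.154, 0.988, 0.0, 0.001]
ft_force: [-2.3, 1.4, 16.6]
grip_width: 0.165
grasp_force: 79.5
```

The button took up its spring load (2 to 4 N) and then stopped hard at the expected depth, now held with about 16 N. One check that it's steady, then hand in.

```bash
python3 -m crank '[[[0,0,0,0,0,0,0],[0,0,0,0,0,0,0],[0,0,0,0,0,0,0],[0,0,0,0,0,0,0]]]' && python3 -c "
from workcell import job
print(job.hand_in())"
```

```text
clock: 18.7
position: [0.5225, -0.1487, 0.153]
ee_rot: [0.154, 0.988, 0.0, 0.001]
ft_force: [-2.7, 0.2, 15.6]
grip_width: 0.166
grasp_force: 79.5
the job is handed in; nothing more can be done
None
```

I pressed the cover flush, put the stylus through the hole and handed the job in at 18.7 s, with the stylus still gripped and the reset button held at its bottom stop with about 16 N.

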